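Close the vial drawer and press its label holder home

TASK

Close up the loaded vial drawer: first push the drawer fully shut, then take the label holder out of its wooden stand and slide its thin blade down behind the metal lip on the drawer's front, pressing it against the spring until it is fully home. Finish while still gripping the holder and keeping it pressed down there, and leave the two jars and the beaker beside the work undisturbed.

Things in the scene. Friction and masses are not known exactly. Their poses are not given: they have to be found in the camera images.
- unit: fixed grey metal casing of a one-drawer vial unit on the worktop, 140 deep x 170 wide x 75 mm high; origin under the middle of its open front edge, x into the casing (away from the drawer's opening direction), y along the front, z up
- drawer (a joint): how far the drawer is pulled out of the casing, in m: 0 shut, at most 0.10; it slides along the unit's -x (towards the robot) with about 3 N of friction and stops hard at 0. Its white front panel is 8 mm thick, 170 mm wide, its top level with the casing's top (z = 75 mm); small vials stand in it
- slot_mouth (a point): centre of the open top of the label channel on the drawer's front (moves with it), 62 mm above the worktop; axes as the unit's. The slot is 9 mm wide (x), 56 mm long (y), its ends closed by cheeks. Behind it (+x) the white panel rises 13 mm higher; in front (-x) is the lip, with a thin rim flared forward: the rim's front edge is 10 mm ahead of this point and 67 mm above the worktop
- lip_face (a point): middle of the straight front face (towards the robot) of the aluminium lip, 41 mm above the worktop and 7.5 mm ahead of slot_mouth; moves with the drawer. The lip is 3 mm thick, 64 mm wide, from 20 to 62 mm above the worktop: a good place to push the drawer; axes as the unit's
- spring_seat (a joint): sprung bar on the floor of the label channel, in m pressed down: 0 at rest (its top 28 mm below slot_mouth), 0.006 fully down (34 mm below slot_mouth); it pushes back with 4 N at the start and 10 N when fully down, and rises again when let go
- stand: fixed wooden block, 50 (x) x 90 (y) x 40 mm high, origin under its centre; a slot along y, 6.5 mm wide, 56 mm long, its floor 6 mm above the worktop, holds the label holder upright
- label_holder: loose grey plastic label holder, 95 mm tall, upright in the stand: below, a blade 5 (x) x 50 (y) x 55 mm tall; above, a frame 10 (x) x 60 (y) x 40 mm tall with blank paper on both faces, to be pinched across its thickness. About 50 g. Origin: middle of the blade's bottom edge, z up. Either face may look forward. Fully home, its origin is 34 mm below slot_mouth, the frame 8 mm above the panel's top
- squat_jar: bystander: amber jar with a gold lid, 39 mm across, 64 mm tall, origin under its centre; leave alone
- clear_jar: bystander: clear jar with a white lid, 48 mm across, 64 mm tall, origin under its centre; leave alone
- small_beaker: bystander: clear beaker, 56 mm across, 66 mm tall, origin under its centre; leave alone
Things that resemble listed ones, but are neither listed nor needed, are in the scene too. Leave any green or turquoise look-alike of the unit alone.

How it is judged:
By the outcome, as a careful person would: the job done as asked, in the order asked, and still so for the second after the job is handed in, while the arm keeps its last pose, push and grip.
It also fails if it takes over 56 s, if anything falls off the work surface, if the arm or the gripper's body presses on something with over 40 N, if the wrist force passes 120 N, or if a joint passes its speed limit or range.

ROBOT

A 7-joint arm with a two-finger parallel gripper is mounted at the origin on a cart in front of the work surface, level with it; the furniture and walls round the work are solid. World frame = base frame: x ahead of the robot, y to its left, z up, the work surface at z = 0. Lengths are in m, angles in rad, forces in N, time in s.
With the tool pointing down it reaches from about 0.425 to 0.825 m from the base axis. Payload 3.6 kg.
Tool frame: the origin (TCP) lies midway between the tips of the shut fingers; the grasp point (between the pads) lies 19 mm behind it; z points along the fingers, y is the line along which they close (so a half turn about z gives the same grasp; the last joint's range is limited). The gripper opens to 93 mm and grips with 3 to 60 N. Pads are 15 mm wide; open, the fingers measure 128 mm over their backs; the gripper's body (75 mm by 188 mm) begins 65 mm behind the grasp point.
Start: joints at [1.238, 0.615, -0.013, 1.423, 0.008, 1.103, -0.04], TCP at [0.196, -0.62, 0.219] pointing down, gripper open.
Joint ranges: [-3.12, 3.12], [-0.3, 2.06], [-1.34, 1.32], [0.26, 2.42], [-1.36, 4.5], [0.01, 1.98], [-2.84, 2.84]. Speed limits (rad/s): [2.79, 2.79, 3.14, 3.14, 3.14, 3.14, 3.14].

INTERFACE

Orientations are given as [roll, pitch, yaw] about the fixed x, y, z axes, in that order (R = Rz(yaw) Ry(pitch) Rx(roll)).
In Python, from rig import env, viewer gives the robot as it stands. The module is installed in compiled form; this text tells all that it offers.
- The arm moves only by the shell command python3 -m pendant 'ROWS' [FORCE]. ROWS is JSON, a list of rows, each an object of numbers: "tx", "ty", "tz": the shift along the tool's x, y, z in cm; "turn": the turn about the tool's z in rad; "gripper": the finger opening in cm, from 0 to 9.3. A call has 1 to 12 rows; each row shifts and turns the commanded pose from where the row before left it, along the tool's axes as they then stand; what a row does not reach is not made up. A row lasts 1/8 s, in which the tool goes at most 62.5 mm and 10.7 degrees, less where a joint would pass 70% of its speed; a pose out of reach is approached as far as the arm can. A call with a gripper value outside its range is refused whole. The fingers move at their own pace and stop on an object; FORCE is the grip in N (left out, the last holds). Time passes only in rows, so rows that do not move let the fingers close. It gives the time, the measured TCP pose, the force, the opening and the grip force at its end, in the units of the state.
- env.get_state(): the state, without advancing time (a new reading comes with each control period).
- viewer.get_image(name): name is "side" or "top" or "wrist"; returns a dict with "color" (420x560x3 uint8, blue, green, red), "fx", "fy", "cx", "cy" (pixels), "world_from_camera" (4x4, takes a point from camera to world coordinates); the wrist camera has in their place "mount" (4x4, takes a point from camera to tool coordinates, whose origin is the TCP and whose axes are the flange's). Camera axes: x right, y up, looking along -z (the intrinsics and any distortion apply to the point x, -y, -z); pixel columns grow to the right and rows downward; lengths in m; the calibration is good to about 2 mm. A picture is of the moment at which its call begins: read the wrist's pose just before it. There is no depth.
- env.finish_job(): hands the job in; it is judged then, once.
The state is a dict: "clock": time; "q": joint angles; "qvel": joint speeds; "joint_torque": joint torques, N m; "position": TCP position; "tool_rot": TCP orientation; "contact_force": force on the tool from outside, world axes, zero at the start; "moment": the same for the moment, N m; "finger_gap": finger opening in m; "gripper_force": force on a finger pad.
Only numpy, scipy, OpenCV 4.12 (cv2) and the standard library are available. Lean on these libraries where they do the work, as an engineer would, in place of code of your own. Each camera call takes 0.05 s, during which the arm holds its last target. There are 200 camera calls.

## Working session

There is one attempt and no reset: what is moved stays moved. The work goes in short steps, Python scripts to look and compute and a shell command to move; the robot and the scene stay as the last step left them, time stands still between calls to the robot, and variables do not carry over. Pictures are saved under pics/ and viewed, at most 10 in all, crops included, and the job is handed in when it is done.

```bash
mkdir -p pics; cat > h.py <<'E'
import numpy as np, cv2, json
from scipy.spatial.transform import Rotation as R
from rig import env, viewer
def snap(name,fn):
    s=env.get_state(); im=viewer.get_image(name)
    cv2.imwrite('pics/'+fn+'.png',im['color'])
    if 'mount' in im:
        T=np.eye(4);T[:3,:3]=R.from_euler('xyz',s['tool_rot']).as_matrix() if np.size(s['tool_rot'])==3 else np.array(s['tool_rot']);T[:3,3]=s['position']
        W=T@np.array(im['mount'])
    else: W=np.array(im['world_from_camera'])
    d={k:float(im[k]) for k in('fx','fy','cx','cy')};d['W']=W.tolist();d['keys']=[k for k in im]
    d['dist']=np.array(im.get('distortion',im.get('dist',[]))).tolist()
    json.dump(d,open('pics/'+fn+'.json','w')); return im
def ray(fn,uv):
    d=json.load(open('pics/'+fn+'.json'));W=np.array(d['W'])
    K=np.array([[d['fx'],0,d['cx']],[0,d['fy'],d['cy']],[0,0,1]])
    p=cv2.undistortPoints(np.array([[uv]],float),K,np.array(d['dist']) if d['dist'] else None)[0,0]
    v=W[:3,:3]@np.array([p[0],-p[1],-1]);return W[:3,3],v/np.linalg.norm(v)
def atz(fn,uv,z):
    o,v=ray(fn,uv);return o+v*(z-o[2])/v[2]
def tri(*obs):
    A=np.zeros((3,3));b=np.zeros(3);L=[ray(*o) for o in obs]
    for o,v in L: P=np.eye(3)-np.outer(v,v);A+=P;b+=P@o
    x=np.linalg.solve(A,b);return x,[round(1e3*np.linalg.norm(np.cross(x-o,v)),1) for o,v in L]
E
python3 - <<'E'
from h import *
for n in('side','top'):
    im=snap(n,n+'0');print({k:(np.round(v,3).tolist() if k!='color' else 0) for k,v in im.items()})
s=env.get_state();print({k:np.round(v,3).tolist() for k,v in s.items()})
a=cv2.imread('pics/side0.png');b=cv2.imread('pics/top0.png')
E
```

```text
{'color': 0, 'fx': 459.594, 'fy': 459.594, 'cx': 267.742, 'cy': 205.728, 'world_from_camera': [[-0.819, 0.348, -0.457, -0.175], [-0.574, -0.509, 0.641, 0.802], [-0.01, 0.788, 0.616, 0.978], [0.0, 0.0, 0.0, 1.0]]}
{'color': 0, 'fx': 516.816, 'fy': 516.816, 'cx': 273.078, 'cy': 216.697, 'world_from_camera': [[0.012, 0.999, -0.052, 0.389], [-1.0, 0.013, 0.013, -0.116], [0.013, 0.052, 0.999, 1.815], [0.0, 0.0, 0.0, 1.0]]}
{'clock': 0.1, 'q': [1.239, 0.616, -0.013, 1.425, 0.008, 1.103, -0.04], 'qvel': [-0.0, -0.001, 0.002, -0.005, 0.001, -0.001, 0.0], 'joint_torque': [0.001, -46.004, 0.21, -16.624, -0.061, 0.017, 0.0], 'position': [0.195, -0.619, 0.218], 'tool_rot': [-3.139, 0.0, 0.306], 'contact_force': [0.989, 0.047, 1.09], 'moment': [0.011, -0.042, 0.022], 'gripper_force': 0.0, 'finger_gap': 0.093}
```

View pics/side0.png

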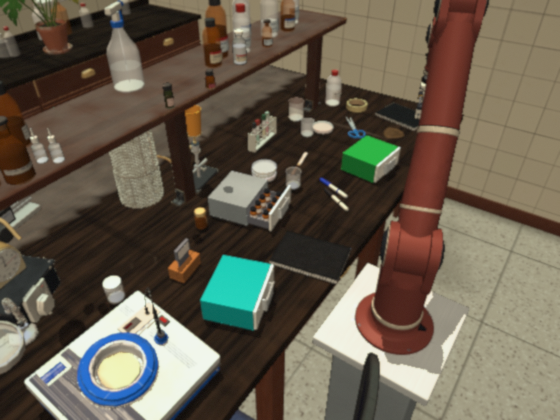

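View pics/top0.png

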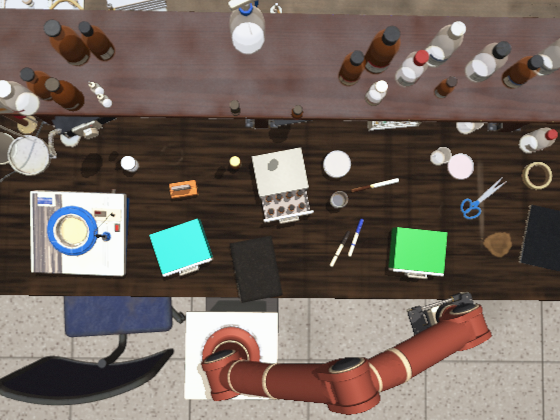

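Side view: the grey unit with its open drawer is at about (245,200), the orange stand with the holder at (183,260), the amber jar at (200,218) and the beaker at (293,178). Top view: unit at (282,175), holder at (183,188). I'll enlarge both.

```bash
python3 - <<'E'
import cv2,numpy as np
a=cv2.imread('pics/side0.png')[165:295,160:310];b=cv2.imread('pics/top0.png')[140:240,160:360]
cv2.imwrite('pics/sc.png',cv2.resize(a,None,fx=4.5,fy=4.5,interpolation=cv2.INTER_CUBIC))
cv2.imwrite('pics/tc.png',cv2.resize(b,None,fx=4,fy=4,interpolation=cv2.INTER_CUBIC))
E
```

```text
(no output)
```

View pics/sc.png

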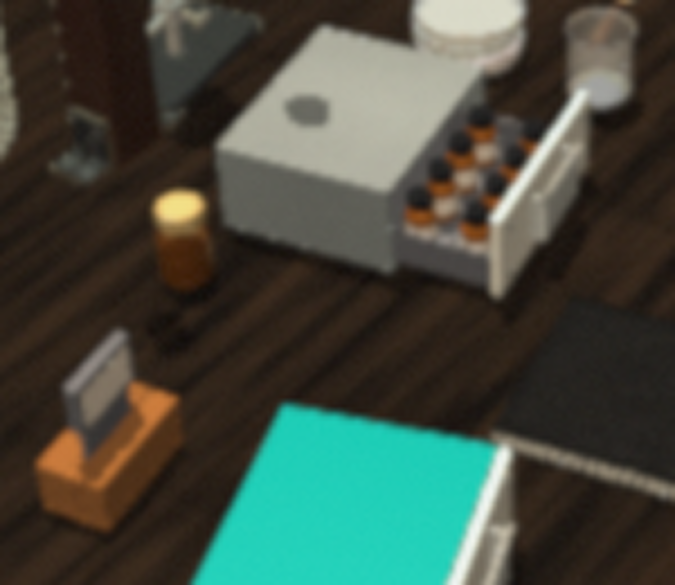

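View pics/tc.png

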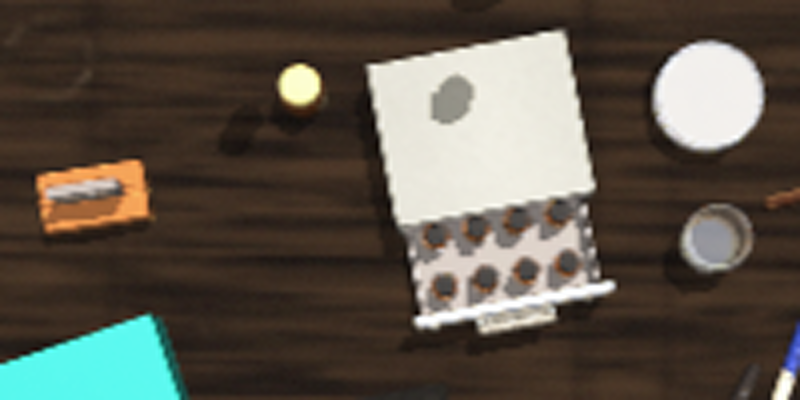

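Side crop: panel top corners are at about (493,215) and (585,92), and the holder's frame top runs from (68,388) to (126,335). Top crop: panel top corners are at (415,323) and (614,287), and the holder top runs from (47,191) to (121,186).

```bash
python3 - <<'E'
from h import *
S=lambda u,v:('side0',(160+u/4.5-.4,165+v/4.5-.4)); T=lambda u,v:('top0',(160+u/4-.4,140+v/4-.4))
def p(n,*o):
    x,e=tri(*o);print(n,np.round(x*1e3,1),e);return x
a=p('panelL',S(493,215),T(415,323));b=p('panelR',S(585,92),T(614,287))
d=a-b;print(np.hypot(*d[:2]),np.arctan2(-d[0],d[1]))
e1=p('caseL',S(390,190),T(403,223));e2=p('caseR',S(478,75),T(594,187))
d=e1-e2;print(np.hypot(*d[:2]),np.arctan2(-d[0],d[1]), 'open',np.linalg.norm((a+b-e1-e2)[:2]/2)-.008)
c=p('holdL',S(71,388),T(47,191));f=p('holdR',S(126,337),T(121,186))
d=c-f;print(np.hypot(*d[:2]),np.arctan2(-d[0],d[1]))
for n,o in(('standFL',T(46,235)),('standFR',T(150,218)),('standBR',T(142,160)),('standBL',T(38,176))):print(n,np.round(atz(*o,.04)*1e3,1))
for n,o,z in(('amber',T(300,85),.064),('beak',T(717,238),.066),('white',T(708,97),.04),('wj',('top0',(129,163)),.064),('shelf',('top0',(280,117)),.35)):print(n,np.round(atz(*o,z)*1e3,1))
E
```

```text
panelL [ 466.7 -105.7   81.7] [np.float64(0.2), np.float64(0.2)]
panelR [ 499.5 -273.3   73.9] [np.float64(0.3), np.float64(0.3)]
0.17083245705230052 0.1934121283379056
caseL [550.2 -95.3  73.4] [np.float64(1.7), np.float64(1.7)]
caseR [ 585.4 -256.1   65.6] [np.float64(0.2), np.float64(0.2)]
0.16466216529539082 0.21527864595357907 open 0.07787256625971786
holdL [570.3 199.9 101.9] [np.float64(1.8), np.float64(1.8)]
holdR [577.6 141.   96. ] [np.float64(0.3), np.float64(0.3)]
0.05937061937240313 0.12234156270842354
standFL [540.3 212.6  40. ]
standFR [556.2 123.7  40. ]
standBR [606.2 131.6  40. ]
standBL [591.2 220.6  40. ]
amber [669.4  -4.9  64. ]
beak [ 543.1 -361.2   66. ]
white [ 667.7 -356.4   40. ]
wj [656.9 353.5  64. ]
shelf [ 752.  -151.1  350. ]
```

```bash
python3 -m pendant '[{"tx":3.5,"ty":-3.3},{"tx":3.5,"ty":-3.3},{"tx":3.5,"ty":-3.3},{"tx":3.5,"ty":-3.3},{"tx":3.5,"ty":-3.3},{"tx":3.5,"ty":-3.3},{"tx":3.5,"ty":-3.3},{"tx":3.5,"ty":-3.3},{"tx":3.5,"ty":-3.3},{"tx":3.5,"ty":-3.3},{"turn":0.1},{}]'
python3 - <<'E'
from h import *
im=snap('wrist','w1');print(im.keys());print(np.round(im['mount'],3).tolist(),env.get_state()['q'])
E
```

```text
dict_keys(['color', 'fx', 'fy', 'cx', 'cy', 'mount'])
[[0.001, 0.959, 0.284, 0.08], [1.0, -0.0, -0.001, 0.0], [-0.001, 0.284, -0.959, -0.167], [0.0, 0.0, 0.0, 1.0]] [ 1.2384571   0.61569363 -0.01260089  1.42448136  0.00812537  1.10338508
 -0.04043172]$[0]: bad value
```

View pics/w1.png

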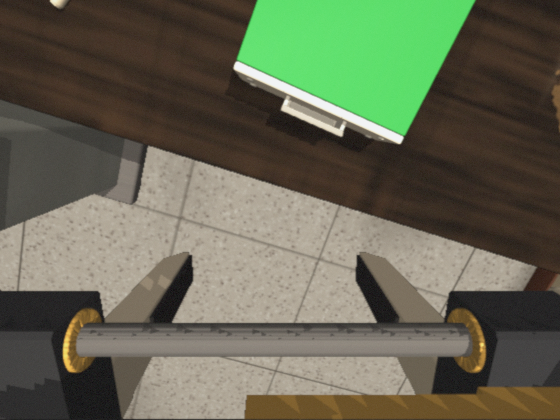

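The move was refused (nothing moved); the view shows only the green look-alike. I'll try again with every key present.

```bash
python3 -m pendant '[{"tx":3.5,"ty":-3.3,"tz":0,"turn":0,"gripper":9.3},{"tx":3.5,"ty":-3.3,"tz":0,"turn":0,"gripper":9.3}]'
```

```text
clock: 0.4
position: [0.2428, -0.5347, 0.218]
tool_rot: [-3.141, -0.0, 0.305]
contact_force: [0.8, -0.2, 0.4]
finger_gap: 0.0932
gripper_force: 0.0
```

```bash
python3 -m pendant '[{"tx":3.5,"ty":-3.3,"tz":0,"turn":0,"gripper":9.3},{"tx":3.5,"ty":-3.3,"tz":0,"turn":0,"gripper":9.3},{"tx":3.5,"ty":-3.3,"tz":0,"turn":0,"gripper":9.3},{"tx":3.5,"ty":-3.3,"tz":0,"turn":0,"gripper":9.3},{"tx":3.5,"ty":-3.3,"tz":0,"turn":0,"gripper":9.3},{"tx":3.5,"ty":-3.3,"tz":0,"turn":0,"gripper":9.3},{"tx":3.5,"ty":-3.3,"tz":0,"turn":0,"gripper":9.3},{"tx":3.5,"ty":-3.3,"tz":0,"turn":0,"gripper":9.3},{"tx":0,"ty":0,"tz":0,"turn":0.1,"gripper":9.3},{"tx":0,"ty":0,"tz":0,"turn":0,"gripper":9.3},{"tx":0,"ty":0,"tz":0,"turn":0,"gripper":9.3}]'
python3 - <<'E'
from h import *
im=snap('wrist','w2')
E
```

```text
clock: 1.78
position: [0.4296, -0.2004, 0.2186]
tool_rot: [3.142, 0.001, 0.206]
contact_force: [-0.3, -0.2, -0.3]
finger_gap: 0.0928
gripper_force: 0.0
```

View pics/w2.png

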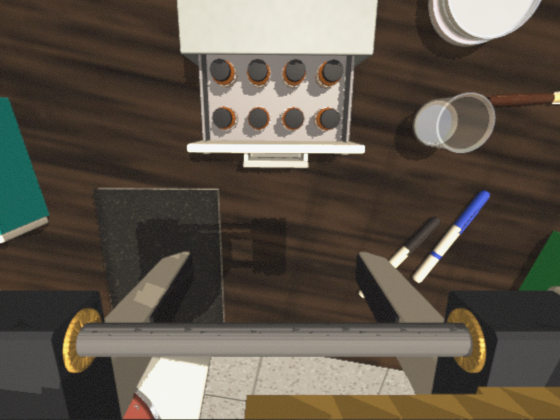

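Wrist view: the panel's front top edge runs (187,152)–(365,153), nearly level, so the yaw is right. The lip's rim spans u 244–308 with its front edge at v 167; the casing's front edge is at v 53.

```bash
python3 - <<'E'
from h import *
s=env.get_state();p=np.array(s['position']);Rt=R.from_euler('xyz',s['tool_rot']).as_matrix()
f=lambda n,uv,z:(lambda x:print(n,np.round(x*1e3,1),'tool cm',np.round((x-p)@Rt*100,2)) or x)(atz('w2',uv,z))
a=f('pl',(187,152),.075);b=f('pr',(365,153),.075);d=a-b;print(np.hypot(*d[:2]),np.arctan2(-d[0],d[1]))
a=f('rl',(244,167),.067);b=f('rr',(308,167),.067)
a=f('cl',(180,53),.075);b=f('cr',(375,54),.075);d=a-b;print(np.hypot(*d[:2]),np.arctan2(-d[0],d[1]))
E
```

```text
pl [ 463.8 -108.4   75. ] tool cm [ 5.24 -8.32 14.36]
pr [ 498. -276.   75.] tool cm [ 5.16  8.79 14.36]
0.1710775038026978 0.2007965998206412
rl [ 459.7 -164.    67. ] tool cm [ 3.7  -2.96 15.16]
rr [ 472.8 -226.6   67. ] tool cm [ 3.7   3.43 15.16]
cl [548.2 -91.2  75. ] tool cm [13.84 -8.28 14.35]
cr [ 582.8 -260.1   75. ] tool cm [13.79  8.96 14.35]
0.17241702845833698 0.20191123826169616
```

```bash
python3 -m pendant '[{"tx":0,"ty":0.24,"tz":4.7,"turn":0,"gripper":9.3},{"tx":0,"ty":0,"tz":4.7,"turn":0,"gripper":9.3},{"tx":0,"ty":0,"tz":4.7,"turn":0,"gripper":9.3},{"tx":0,"ty":0,"tz":4.7,"turn":0.005,"gripper":9.3},{"tx":0,"ty":0,"tz":0,"turn":0,"gripper":9.3},{"tx":2,"ty":0,"tz":0,"turn":0,"gripper":9.3},{"tx":1.2,"ty":0,"tz":0,"turn":0,"gripper":9.3},{"tx":1.2,"ty":0,"tz":0,"turn":0,"gripper":9.3},{"tx":1,"ty":0,"tz":0,"turn":0,"gripper":9.3},{"tx":1,"ty":0,"tz":0,"turn":0,"gripper":9.3}]'
```

```text
clock: 3.08
position: [0.4927, -0.1899, 0.031]
tool_rot: [3.141, 0.002, 0.199]
contact_force: [-3.6, -1.3, 2.0]
finger_gap: 0.0928
gripper_force: 1.7
```

```bash
python3 -m pendant '[{"tx":1,"ty":0,"tz":0,"turn":0,"gripper":9.3},{"tx":1,"ty":0,"tz":0,"turn":0,"gripper":9.3},{"tx":1,"ty":0,"tz":0,"turn":0,"gripper":9.3},{"tx":1,"ty":0,"tz":0,"turn":0,"gripper":9.3},{"tx":0.8,"ty":0,"tz":0,"turn":0,"gripper":9.3},{"tx":0.4,"ty":0,"tz":0,"turn":0,"gripper":9.3},{"tx":0,"ty":0,"tz":0,"turn":0,"gripper":9.3}]'
```

```text
clock: 3.95
position: [0.5451, -0.1782, 0.0306]
tool_rot: [-3.141, -0.001, 0.202]
contact_force: [-0.5, -0.4, -0.7]
finger_gap: 0.0931
gripper_force: 0.4
```

```bash
python3 -m pendant '[{"tx":0.3,"ty":0,"tz":0,"turn":0,"gripper":9.3},{"tx":0.2,"ty":0,"tz":0,"turn":0,"gripper":9.3},{"tx":0,"ty":0,"tz":0,"turn":0,"gripper":9.3}]'
```

```text
clock: 4.32
position: [0.547, -0.1776, 0.0306]
tool_rot: [-3.14, 0.004, 0.2]
contact_force: [-5.7, -0.1, 4.4]
finger_gap: 0.0929
gripper_force: 2.8
```

```bash
python3 -m pendant '[{"tx":0.3,"ty":0,"tz":0,"turn":0,"gripper":9.3},{"tx":0.2,"ty":0,"tz":0,"turn":0,"gripper":9.3},{"tx":0,"ty":0,"tz":0,"turn":0,"gripper":9.3}]'
```

```text
clock: 4.7
position: [0.5467, -0.1776, 0.0305]
tool_rot: [-3.138, 0.014, 0.199]
contact_force: [-14.5, -0.9, 11.9]
finger_gap: 0.0929
gripper_force: 6.8
```

```bash
python3 -m pendant '[{"tx":-1,"ty":0,"tz":0,"turn":0,"gripper":9.3},{"tx":-4,"ty":0,"tz":0,"turn":0,"gripper":9.3},{"tx":0,"ty":0,"tz":5,"turn":0,"gripper":9.3}]' >/dev/null 2>&1 & sleep 0; kill %1 2>/dev/null; echo aborted; python3 -c "
from h import *
print(env.get_state()['clock'],env.get_state()['position'])"
```

```text
aborted
4.7 [ 0.54666374 -0.17763126  0.03047162]
```

That draft had the wrong sign on tz, and it was stopped before any motion (clock unchanged). The corrected retreat goes back, then up (-tz).

```bash
python3 -m pendant '[{"tx":-1.5,"ty":0,"tz":0,"turn":0,"gripper":9.3},{"tx":-4,"ty":0,"tz":0,"turn":0,"gripper":9.3},{"tx":0,"ty":0,"tz":-4.5,"turn":0,"gripper":9.3},{"tx":0,"ty":0,"tz":-4.5,"turn":0,"gripper":9.3},{"tx":0,"ty":0,"tz":-4.5,"turn":0,"gripper":9.3},{"tx":0,"ty":0,"tz":-4.5,"turn":0,"gripper":9.3},{"tx":0,"ty":0,"tz":0,"turn":0,"gripper":9.3},{"tx":0,"ty":0,"tz":0,"turn":0,"gripper":9.3}]'
python3 - <<'E'
from h import *
im=snap('wrist','w3')['color']
cv2.imwrite('pics/w3c.png',cv2.resize(im[90:270,150:410],None,fx=3,fy=3,interpolation=cv2.INTER_CUBIC))
E
```

```text
clock: 5.7
position: [0.5003, -0.187, 0.2102]
tool_rot: [-3.141, -0.0, 0.202]
contact_force: [-0.0, -0.6, -1.0]
finger_gap: 0.0929
gripper_force: 0.0
```

View pics/w3c.png

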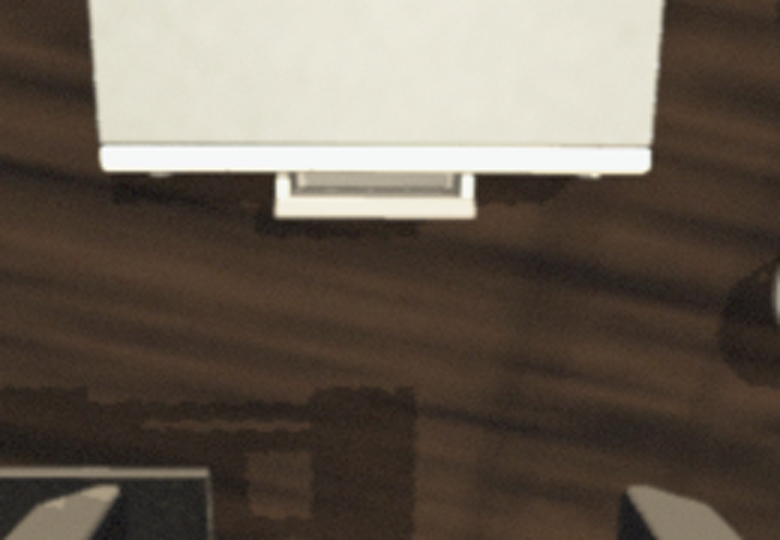

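The drawer is shut: the white panel sits flush on the casing. Crop points: panel front edge v≈172 from u 100 to 652, rim front edge v≈217 from u 275 to 476, and cheek inner edges at u 288 and 462.

```bash
cat > slot.py <<'E'
from h import *
C=lambda u,v:(150+u/3-.33,90+v/3-.33)
a=atz('w3',C(100,172),.075);b=atz('w3',C(652,173),.075)
c=atz('w3',C(275,217),.067);e=atz('w3',C(476,217),.067)
d=a-b;th=np.arctan2(-d[0],d[1]);ux=np.array([np.cos(th),np.sin(th),0]);uy=np.array([-ux[1],ux[0],0])
g=atz('w3',C(288,190),.062);h=atz('w3',C(462,190),.062)
print('len',np.linalg.norm(d),np.linalg.norm(c-e),np.linalg.norm(g-h),'th',th)
for n,m in(('panel',(a+b)/2-.0045*ux),('rim',(c+e)/2+.010*ux)):print(n,np.round(m*1e3,1),'unit x,y:',np.round([m@ux*1e3,m@uy*1e3],1))
print('cheeks y',(g+h)@uy/2*1e3)
E
python3 slot.py; python3 -c "
from h import *
a=[463.8,-108.4];b=[498,-276];print((np.array([548.2,-91.2])+[582.8,-260.1])/2 -.8*0)"
```

```text
len 0.17130351850765538 0.06486504331248676 0.05660602416207782 th 0.20133141264977608
panel [ 552.7 -177.6   75. ] unit x,y: [ 506.  -284.6]
rim [ 552.5 -177.6   67. ] unit x,y: [ 505.8 -284.5]
cheeks y -284.2936051001851
[ 565.5  -175.65]
```

```bash
python3 -m pendant '[{"tx":2,"ty":-3.9,"tz":0,"turn":0,"gripper":9.3},{"tx":2,"ty":-3.9,"tz":0,"turn":0,"gripper":9.3},{"tx":2,"ty":-3.9,"tz":0,"turn":0,"gripper":9.3},{"tx":2,"ty":-3.9,"tz":0,"turn":0,"gripper":9.3},{"tx":2,"ty":-3.9,"tz":0,"turn":0,"gripper":9.3},{"tx":2,"ty":-3.9,"tz":0,"turn":0,"gripper":9.3},{"tx":2,"ty":-3.9,"tz":0,"turn":0,"gripper":9.3}]'
python3 -m pendant '[{"tx":0,"ty":0,"tz":0,"turn":-0.17,"gripper":9.3},{"tx":0,"ty":0,"tz":0,"turn":-0.17,"gripper":9.3},{"tx":0,"ty":0,"tz":0,"turn":-0.17,"gripper":9.3},{"tx":0,"ty":0,"tz":0,"turn":-0.17,"gripper":9.3},{"tx":0,"ty":0,"tz":0,"turn":-0.17,"gripper":9.3},{"tx":0,"ty":0,"tz":0,"turn":-0.17,"gripper":9.3},{"tx":0,"ty":0,"tz":0,"turn":-0.17,"gripper":9.3},{"tx":0,"ty":0,"tz":0,"turn":-0.17,"gripper":9.3},{"tx":0,"ty":0,"tz":0,"turn":-0.17,"gripper":9.3},{"tx":0,"ty":0,"tz":0,"turn":0,"gripper":9.3},{"tx":0,"ty":0,"tz":0,"turn":0,"gripper":9.3}]'
python3 - <<'E'
from h import *
im=snap('wrist','w4')['color']
cv2.imwrite('pics/w4c.png',cv2.resize(im[40:310,110:450],None,fx=2,fy=2,interpolation=cv2.INTER_CUBIC))
print(env.get_state()['q'])
E
```

```text
clock: 6.62
position: [0.5823, 0.1091, 0.2086]
tool_rot: [-3.141, 0.003, 0.201]
contact_force: [0.5, -0.2, 0.0]
finger_gap: 0.093
gripper_force: 0.0
clock: 8.0
position: [0.5825, 0.1075, 0.2097]
tool_rot: [-3.14, -0.0, 1.729]
contact_force: [-0.3, -0.1, -0.4]
finger_gap: 0.0925
gripper_force: 0.0
[ 0.08264348  0.57369079 -0.49271347  1.59908893  0.30066274  1.04622826
 -0.33696749]
```

View pics/w4c.png

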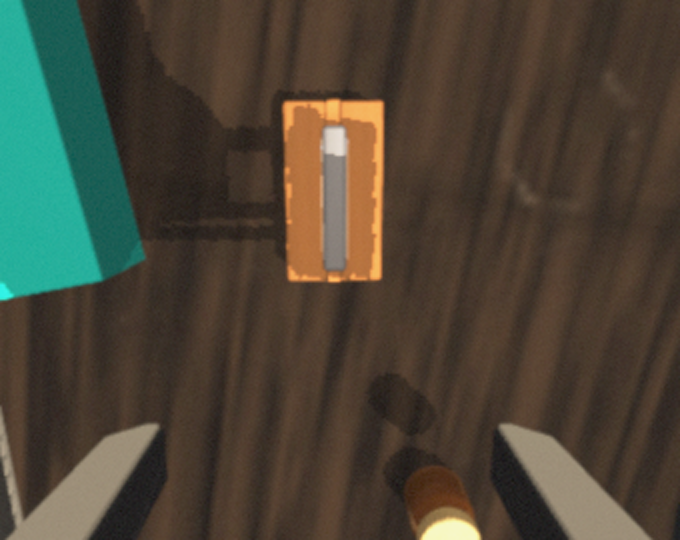

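Crop: the holder's top runs along u 323–347 and v 126–270, upright in the tool frame. The stand's corners are at (284,101), (384,100), (289,280) and (381,280). The teal look-alike is well left, with its top corner at (105,280).

```bash
python3 - <<'E'
from h import *
C=lambda u,v:(110+u/2-.25,40+v/2-.25)
s=env.get_state();p=np.array(s['position']);Rt=R.from_euler('xyz',s['tool_rot']).as_matrix()
f=lambda n,uv,z:(lambda x:print(n,np.round(x*1e3,1),'tool cm',np.round((x-p)@Rt*100,2)) or x)(atz('w4',uv,z))
a=f('far',C(335,126),.101);b=f('near',C(335,270),.101)
x=(a+b)/2;print('ctr',x,(x-p)@Rt*100,'len',np.linalg.norm(a-b))
f('L',C(323,200),.101);f('R',C(347.5,200),.101)
q=[f('s',C(*c),.04) for c in((284,101),(384,100),(289,280),(381,280))];m=sum(q)/4;print('stand',m,(m-p)@Rt*100)
d=q[0]+q[1]-q[2]-q[3];print('yaw stand',np.arctan2(-d[0],d[1]),'holder',np.arctan2(-(a-b)[0],(a-b)[1]))
f('teal',C(105,280),.075)
t,e=tri(('w4',C(335,126)),('top0',(160+47/4-.4,140+191/4-.4)));print('z far',t,e)
t,e=tri(('w4',C(335,270)),('top0',(160+121/4-.4,140+187/4-.4)));print('z near',t,e)
E
```

```text
far [571.1 200.8 101. ] tool cm [ 9.39  0.35 10.9 ]
near [580.6 142.5 101. ] tool cm [ 3.48  0.37 10.9 ]
ctr [0.57588195 0.17166491 0.101     ] [ 6.43364672  0.35950401 10.89881121] len 0.05912859436416431
L [570.9 171.  101. ] tool cm [ 6.44 -0.15 10.9 ]
R [581.1 172.6 101. ] tool cm [ 6.44  0.89 10.9 ]
s [544.4 211.7  40. ] tool cm [10.88 -2.11 17.  ]
s [593.1 219.9  40. ] tool cm [10.93  2.83 17.  ]
s [559.4 123.7  40. ] tool cm [ 1.96 -2.02 17.  ]
s [607.9 131.5  40. ] tool cm [ 1.96  2.89 16.99]
stand [0.57619507 0.17170982 0.04      ] [ 6.43196263  0.39832865 16.99876944]
yaw stand 0.1671219790468862 holder 0.1615421984566428
teal [473.6 116.3  75. ] tool cm [  2.58 -10.61  13.51]
z far [0.57121651 0.20051815 0.10561507] [np.float64(0.1), np.float64(0.1)]
z near [0.57910137 0.14124187 0.08998535] [np.float64(2.0), np.float64(2.0)]
```

```bash
python3 -m pendant '[{"tx":3.2,"ty":0.2,"tz":0,"turn":-0.006,"gripper":5},{"tx":3.23,"ty":0.18,"tz":0,"turn":0,"gripper":5},{"tx":0,"ty":0,"tz":3,"turn":0,"gripper":5},{"tx":0,"ty":0,"tz":4,"turn":0,"gripper":5},{"tx":0,"ty":0,"tz":4,"turn":0,"gripper":5},{"tx":0,"ty":0,"tz":2.4,"turn":0,"gripper":5},{"tx":0,"ty":0,"tz":1,"turn":0,"gripper":5},{"tx":0,"ty":0,"tz":0,"turn":0,"gripper":5},{"tx":0,"ty":0,"tz":0,"turn":0,"gripper":5}]'
```

```text
clock: 9.18
position: [0.5771, 0.1721, 0.0679]
tool_rot: [3.139, -0.001, 1.737]
contact_force: [-0.3, 0.3, 0.6]
finger_gap: 0.0501
gripper_force: 0.0
```

Positioned over the holder with no contact. Closing now with a 30 N grip.

```bash
python3 -m pendant '[{"tx":0,"ty":0,"tz":0.1,"turn":0,"gripper":2},{"tx":0,"ty":0,"tz":0,"turn":0,"gripper":1.4},{"tx":0,"ty":0,"tz":0,"turn":0,"gripper":1.1},{"tx":0,"ty":0,"tz":0,"turn":0,"gripper":0.9},{"tx":0,"ty":0,"tz":0,"turn":0,"gripper":0.5},{"tx":0,"ty":0,"tz":0,"turn":0,"gripper":0.2},{"tx":0,"ty":0,"tz":0,"turn":0,"gripper":0},{"tx":0,"ty":0,"tz":0,"turn":0,"gripper":0},{"tx":0,"ty":0,"tz":0,"turn":0,"gripper":0}]' 30
```

```text
clock: 10.3
position: [0.5756, 0.1716, 0.0657]
tool_rot: [-3.14, 0.0, 1.737]
contact_force: [-1.7, -0.1, 2.1]
finger_gap: 0.01
gripper_force: 30.0
```

```bash
python3 -m pendant '[{"tx":0,"ty":0,"tz":-0.5,"turn":0,"gripper":0},{"tx":0,"ty":0,"tz":-1.5,"turn":0,"gripper":0},{"tx":0,"ty":0,"tz":-2.5,"turn":0,"gripper":0},{"tx":0,"ty":0,"tz":-3,"turn":0,"gripper":0},{"tx":0,"ty":0,"tz":-3,"turn":0,"gripper":0},{"tx":0,"ty":0,"tz":-1.5,"turn":0,"gripper":0}]'
python3 -m pendant '[{"tx":-2,"ty":-0.4,"tz":0,"turn":0,"gripper":0},{"tx":-4,"ty":-0.8,"tz":0,"turn":0,"gripper":0},{"tx":-4.5,"ty":-0.9,"tz":0,"turn":0,"gripper":0},{"tx":-4.5,"ty":-0.9,"tz":0,"turn":0,"gripper":0},{"tx":-4.5,"ty":-0.9,"tz":0,"turn":0,"gripper":0},{"tx":-4.5,"ty":-0.9,"tz":0,"turn":0,"gripper":0},{"tx":-4.5,"ty":-0.9,"tz":0,"turn":0,"gripper":0},{"tx":-4.5,"ty":-0.9,"tz":0,"turn":0,"gripper":0},{"tx":-4,"ty":-0.8,"tz":0,"turn":0,"gripper":0},{"tx":-3,"ty":-0.6,"tz":0,"turn":-0.035,"gripper":0},{"tx":0,"ty":0,"tz":0,"turn":0,"gripper":0},{"tx":0,"ty":0,"tz":0,"turn":0,"gripper":0}]'
python3 - <<'E'
from h import *
im=snap('wrist','w5')['color']
cv2.imwrite('pics/w5c.png',cv2.resize(im[20:320,80:480],None,fx=2,fy=2,interpolation=cv2.INTER_CUBIC))
E
```

```text
clock: 11.05
position: [0.5779, 0.1722, 0.1887]
tool_rot: [3.136, -0.001, 1.737]
contact_force: [0.1, 0.1, -0.7]
finger_gap: 0.0099
gripper_force: 30.0
clock: 12.55
position: [0.5624, -0.2357, 0.1847]
tool_rot: [-3.14, -0.002, 1.772]
contact_force: [-0.9, -0.8, -0.8]
finger_gap: 0.0099
gripper_force: 30.0
```

View pics/w5c.png

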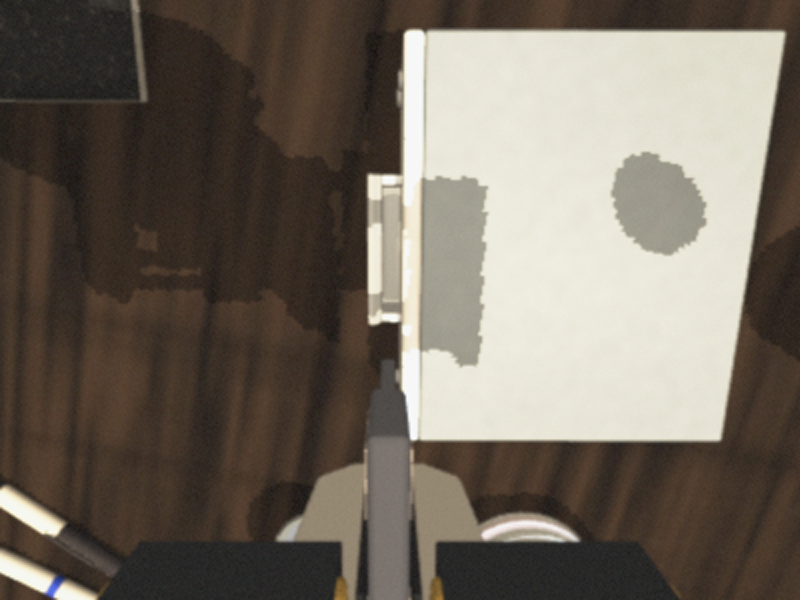

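Crop: the rim's front edge is at u≈368, v 175–323. The panel's front edge is at u≈403 at v 30 and u≈401 at v 438, with the slot between. The held holder hangs straight, its blade's far bottom end at (389,361) spanning u 382–396.

```bash
python3 - <<'E'
from h import *
C=lambda u,v:(80+u/2-.25,20+v/2-.25)
s=env.get_state();p=np.array(s['position']);Rt=R.from_euler('xyz',s['tool_rot']).as_matrix()
th=.2015;ux=np.array([np.cos(th),np.sin(th),0]);uy=np.array([-ux[1],ux[0],0])
f=lambda n,uv,z:(lambda x:print(n,np.round(x*1e3,1),'tool cm',np.round((x-p)@Rt*100,2),'unit',np.round([x@ux*1e3,x@uy*1e3],1)) or x)(atz('w5',uv,z))
a=f('pl',C(403.5,30),.075);b=f('pr',C(401.5,438),.075);d=a-b;print(np.linalg.norm(d),np.arctan2(-d[0],d[1]))
m=(a+b)/2-.0045*ux
r=(f('rl',C(368,175),.067)+f('rr',C(369,323),.067))/2+.01*ux
for n,k in(('panel',m),('rim',r),('w3',np.array([.5526,-.1776,.062]))):print(n,np.round(k*1e3,1),'tool cm',np.round((k-p)@Rt*100,2),'unit',np.round([k@ux*1e3,k@uy*1e3],1))
f('blade',C(389,361),p[2]-.0597)
E
```

```text
pl [540.2 -93.3  75. ] tool cm [14.3   0.62 11.03] unit [ 510.6 -199.5]
pr [ 574.2 -258.6   75. ] tool cm [-2.58  0.63 11.  ] unit [ 510.8 -368.3]
0.1687526665581545 0.20280297824115384
rl [ 536.6 -148.1   67. ] tool cm [ 9.   -0.83 11.82] unit [ 496.1 -252.5]
rr [ 549.1 -210.2   67. ] tool cm [ 2.66 -0.85 11.81] unit [ 495.9 -315.9]
panel [ 552.8 -176.8   75. ] tool cm [ 5.86  0.18 11.02] unit [ 506.2 -283.9]
rim [ 552.6 -177.2   67. ] tool cm [ 5.83  0.16 11.82] unit [ 506.  -284.2]
w3 [ 552.6 -177.6   62. ] tool cm [ 5.79  0.15 12.32] unit [ 505.9 -284.6]
blade [ 558.7 -211.9  125.4] tool cm [2.32 0.05 5.97] unit [ 505.  -319.4]
```

```bash
python3 -m pendant '[{"tx":2,"ty":0.14,"tz":0,"turn":0,"gripper":0},{"tx":2.5,"ty":0,"tz":0,"turn":0,"gripper":0},{"tx":1.4,"ty":0,"tz":0,"turn":0,"gripper":0},{"tx":0,"ty":0,"tz":2,"turn":0,"gripper":0},{"tx":0,"ty":0,"tz":1.5,"turn":0,"gripper":0},{"tx":0,"ty":0,"tz":0.5,"turn":0,"gripper":0},{"tx":0,"ty":0,"tz":0,"turn":0,"gripper":0},{"tx":0,"ty":0,"tz":0,"turn":0,"gripper":0},{"tx":0,"ty":0,"tz":0,"turn":0,"gripper":0}]'
python3 - <<'E'
from h import *
p=np.mean([env.get_state()['position'] for _ in range(1)],0);s=env.get_state();Rt=R.from_euler('xyz',s['tool_rot']).as_matrix()
print((np.array([.5527,-.1772,.062])-p)@Rt*100)
E
```

```text
clock: 13.72
position: [0.5534, -0.1782, 0.1462]
tool_rot: [3.141, 0.0, 1.772]
contact_force: [0.5, 0.6, -1.2]
finger_gap: 0.0101
gripper_force: 30.0
[ 0.11397799 -0.05253484  8.41697486]
```

```bash
python3 -m pendant '[{"tx":0.1,"ty":-0.06,"tz":0.5,"turn":0,"gripper":0},{"tx":0,"ty":0,"tz":0.6,"turn":0,"gripper":0},{"tx":0,"ty":0,"tz":0.6,"turn":0,"gripper":0},{"tx":0,"ty":0,"tz":0.6,"turn":0,"gripper":0},{"tx":0,"ty":0,"tz":0.5,"turn":0,"gripper":0},{"tx":0,"ty":0,"tz":0.4,"turn":0,"gripper":0},{"tx":0,"ty":0,"tz":0,"turn":0,"gripper":0},{"tx":0,"ty":0,"tz":0,"turn":0,"gripper":0}]'
```

```text
clock: 14.72
position: [0.5524, -0.1772, 0.1138]
tool_rot: [3.141, 0.0, 1.772]
contact_force: [0.3, -0.1, -1.5]
finger_gap: 0.0099
gripper_force: 30.0
```

```bash
python3 -m pendant '[{"tx":0,"ty":0,"tz":0.6,"turn":0,"gripper":0},{"tx":0,"ty":0,"tz":0.6,"turn":0,"gripper":0},{"tx":0,"ty":0,"tz":0.6,"turn":0,"gripper":0},{"tx":0,"ty":0,"tz":0.3,"turn":0,"gripper":0},{"tx":0,"ty":0,"tz":0,"turn":0,"gripper":0},{"tx":0,"ty":0,"tz":0,"turn":0,"gripper":0}]' 45
```

```text
clock: 15.48
position: [0.5519, -0.1771, 0.0931]
tool_rot: [-3.141, 0.0, 1.772]
contact_force: [-2.3, 0.9, 2.7]
finger_gap: 0.0097
gripper_force: 45.0
```

```bash
python3 -m pendant '[{"tx":0,"ty":0,"tz":0.3,"turn":0,"gripper":0},{"tx":0,"ty":0,"tz":0.3,"turn":0,"gripper":0},{"tx":0,"ty":0,"tz":0.3,"turn":0,"gripper":0},{"tx":0,"ty":0,"tz":0,"turn":0,"gripper":0},{"tx":0,"ty":0,"tz":0,"turn":0,"gripper":0}]'
```

```text
clock: 16.1
position: [0.5521, -0.1771, 0.0874]
tool_rot: [-3.141, 0.002, 1.772]
contact_force: [-8.0, 1.0, 23.9]
finger_gap: 0.01
gripper_force: 45.0
```

```bash
python3 -m pendant '[{"tx":0,"ty":0,"tz":0.2,"turn":0,"gripper":0},{"tx":0,"ty":0,"tz":0.2,"turn":0,"gripper":0},{"tx":0,"ty":0,"tz":0,"turn":0,"gripper":0},{"tx":0,"ty":0,"tz":0,"turn":0,"gripper":0}]'
```

```text
clock: 16.6
position: [0.5525, -0.1773, 0.0871]
tool_rot: [3.141, 0.004, 1.771]
contact_force: [-12.7, 2.3, 43.6]
finger_gap: 0.0099
gripper_force: 45.1
```

```bash
python3 -m pendant '[{"tx":0,"ty":-0.1,"tz":-0.3,"turn":0,"gripper":0},{"tx":0,"ty":0,"tz":0,"turn":0,"gripper":0},{"tx":0,"ty":0,"tz":0,"turn":0,"gripper":0},{"tx":0,"ty":0,"tz":0,"turn":0,"gripper":0}]'
python3 - <<'E'
from h import *
im=snap('side','s6')['color']
cv2.imwrite('pics/s6c.png',cv2.resize(im[150:270,190:330],None,fx=5,fy=5,interpolation=cv2.INTER_CUBIC))
E
```

```text
clock: 17.1
position: [0.552, -0.1771, 0.0874]
tool_rot: [3.14, 0.003, 1.772]
contact_force: [-7.9, 1.0, 27.3]
finger_gap: 0.0097
gripper_force: 45.0
```

View pics/s6c.png

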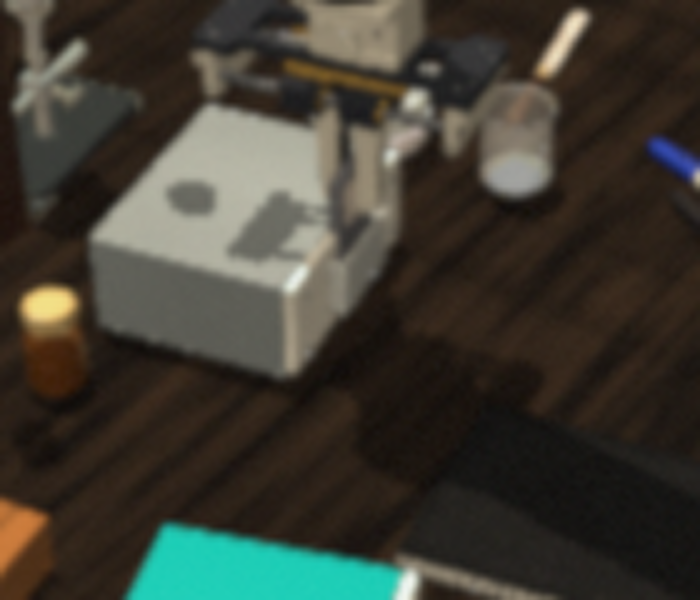

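The drawer is shut against the casing, and the holder's blade is in the channel behind the lip at about (355,245). TCP height 87.4 mm matches the expected fully home 87.7 mm, and the downward press is 27 N against the hard stop. The amber jar and beaker haven't moved. Handing in.

```bash
python3 -c "
from rig import env
print(env.finish_job())"
```

```text
the job is handed in; nothing more can be done
None
```

The drawer is shut and the label holder is pressed fully home behind the lip, still gripped and held down at about 27 N; the amber jar and beaker stayed put, the arm never went near the clear jar (I did not re-photograph it), and I handed the job in at about 17 s with no verdict returned.

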